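# Set the roller mixer's speed by clicks and start it

## Robot

A 7-joint arm with a two-finger parallel gripper is mounted at the origin on the work surface. World frame = base frame: x ahead of the robot, y to its left, z up, the work surface at z = 0. Lengths are in mm, angles in rad, forces in N, time in s.
With the tool pointing down it reaches from about 400 to 750 mm from the base axis. Payload 19.5 kg.
Tool frame: the origin (TCP) lies midway between the tips of the shut fingers; the grasp point (between the pads) lies 19 mm behind it; y points along the fingers, x is the direction in which the jaws open and shut, and the axes are right-handed (so a half turn about y gives the same grasp; the last joint's range is limited). The gripper opens to 85 mm and grips with 20 to 120 N. Pads are 22 mm wide; open, the fingers measure 114 mm over their backs; the gripper's body (76 mm by 85 mm) begins 54 mm behind the grasp point. The pads swing forward as they close: fully open they stand 13 mm farther back than shut.
Start: joints at [1.235, 0.707, -0.028, 1.485, 0.022, 0.951, -0.075], TCP at [166.508, -550.336, 231.268] pointing down, gripper open.
Joint ranges: [-2.71, 2.71], [-0.32, 2.16], [-1.57, 1.52], [0, 2.45], [-1.46, 4.6], [0, 2.02], [-2.83, 2.83]. Speed limits (rad/s): [1.89, 1.89, 2.57, 2.57, 3.01, 3.01, 3.01].

## Interface

Orientations are given as a 3x3 rotation matrix whose columns are the frame's x, y, z axes.
In Python, from workcell import * gives the robot as it stands. Calls block until the motion is done:
- goto(position, orientation): joint-space move of the TCP to a pose.
- movel(position, frame=None, velocity=150, until_force=None): straight line of the TCP; frame=None keeps the orientation; velocity is the mean speed in mm/s. With until_force (N) it stops when the force on the tool has changed by that much, and returns True; else False.
- move_joints(angles): joint-space move.
- gripper_to(opening, force=None): finger opening in mm; force is the grip in N (None keeps the last); returns when the fingers have stopped.
- dwell(seconds).
- solve_ik(position, orientation): joint angles nearest the present ones, or None.
- get_obs(): the state.
- capture(name): name is "scene" or "side" or "wrist"; returns a dict with "img" (420x560x3 uint8, blue, green, red), "depth" (420x560 float32, mm along the optical axis (not along the pixel's ray), 0 where there is no reading), "fovy" (degrees; the focal length in pixels is half the picture's height over the tangent of half this angle, whatever the lens; pixels are square), "cx", "cy" (the principal point, pixels), "k1" (the pictures are not rectified: a ray, as slopes to the right and down, at radius r is drawn at 1 + k1 r^2 times it, then the intrinsics apply), "cam_to_world" (4x4, takes a point from camera to world coordinates); the wrist camera has in their place "hand_eye" (4x4, takes a point from camera to tool coordinates, whose origin is the TCP and whose axes are the tool frame's). Camera axes: x right, y up, looking along -z (the intrinsics and any distortion apply to the point x, -y, -z); pixel columns grow to the right and rows downward; lengths in mm; the calibration is good to about 2 mm. A picture is of the moment at which its call begins: read the wrist's pose just before it.
A pose or a line that the arm cannot do raises Unreachable and nothing moves.
- sign_off(): hands the job in, once; it reports no verdict.
The state is a dict: "time": time; "joints": joint angles; "qvel": joint speeds; "joint_torque": joint torques, N m; "tcp_pos": TCP position; "tcp_rot": TCP orientation; "wrist_force": force on the tool from outside, world axes, zero at the start; "wrist_torque": the same for the moment, N m; "grip_width": finger opening in mm.
Only numpy, scipy, OpenCV 4.12 (cv2) and the standard library are available. Lean on these libraries where they do the work, as an engineer would, in place of code of your own. Each camera call takes 0.05 s, during which the arm holds its last target.

## Task

The tubes on the roller mixer need speed six. With a fingertip, push the lever of the speed selector clockwise, click by click, to position six (the shortest tick is zero, so six is the seventh tick) without running past it, then press the round start key fully down and let it come up again. Only push and press: do not pinch the lever or pick anything up, and leave the timer dial, the square stop key and the loose things where they are.

Things in the scene. Friction and masses are not known exactly. Their poses are not given: they have to be found in the camera images.
- speed_selector (a joint): Speed selector: a lever on a vertical axis. Value in rad, growing CLOCKWISE seen from above. It clicks into nine positions 0 to 8, each 30 degrees (0.5236 rad): position six is 3.1416. Starts in 0, 1, 2 or 3. Stops just outside 0 and 8. Pushed 40 mm from the axis a click takes about 2 N; past halfway it snaps on by itself; let go, it rests in the nearest position.
- selector_axis (a point): Where the selector's vertical axis meets the level deck top, 70 mm above the table; 70 mm to the front and 100 mm to the left of the mixer's centre. Nine dark ticks start 61 mm from it and grow clockwise from 4 mm long (position 0, at 120 degrees to the left of the mixer's x axis) to 14 mm (8); 4 points along the mixer's x, to the rollers; six 60 degrees to the right of it.
- lever_end (a point): Middle of the lever's free end, 57 mm from the axis, 25 mm above the deck; moves with the lever. The lever is an upright dark bar, 14 mm thick, from 8 to 41 mm above the deck, from 13 mm behind the axis to 57 mm in front, a white line on its top. Under it a disc of 24 mm radius, its top 9 mm above the deck.
- ccw_cheek: The flat side of the lever that lies on its counter-clockwise side seen from above: push here to turn it clockwise. 65 mm long, 30 mm high. Origin on the selector's axis at deck height, x along the lever to its free end.
- cw_cheek: The opposite flat side of the lever, on its clockwise side. Same size, same origin and axes as ccw_cheek.
- mixer: Tube roller mixer, white, fixed: 300 mm deep (x), 380 mm wide (y), deck 70 mm high. Origin under its centre at table height; x from its front (controls) to its back, y to its left. Front half: grey control deck; back half: four dark rollers with tubes, up to 40 mm above the deck. On the deck from left to right: speed selector, timer dial, round start key, square stop key.
- start_key (a joint): The round start key, grey, 30 mm across, in a steel collar 46 mm across whose top is 12 mm above the deck. Value in m, 0 when up, 0.006 fully down, pressed straight down against a spring (1.5 N at first, 5 N fully down); springs back. Its axis is 60 mm to the front and 60 mm to the right of the mixer's centre.
- start_key_top (a point): Centre of the top of the round start key, 22 mm above the deck when up.
- stop_key (a joint): The square stop key, grey, 26 x 26 mm, in a square steel frame; value in m, 0 when up, 0.006 fully down. To be left alone.
- stop_key_top (a point): Centre of the top of the square stop key, 21 mm above the deck, 75 mm to the right of the start key.
- timer_rim (a point): A point on the top rim of the round timer dial (38 mm across, 21 mm high, turns easily; its axis is 115 mm to the front and 5 mm to the left of the mixer's centre). To be left alone.
- vial: Small capped glass vial, 24 mm across and 45 mm tall, standing on the deck near the front edge. Loose, to be left alone. Origin at the centre of its underside.
- tape_roll: Roll of paper tape, 40 mm across, 13 mm high, lying on the deck in the right front corner. Loose, to be left alone. Origin at the centre of its underside.
- marker: Marker pen, 137 mm long, 14 mm thick, lying on the table in front of the mixer. Loose, to be left alone. Origin at the centre of its underside.
- specimen_jar: Glass jar with white lid, 60 mm across, 70 mm tall, on the table to the left. Loose, to be left alone. Origin at the centre of its underside.
- spray_bottle: White bottle, 60 mm across, 170 mm tall, on the table to the left. Loose, to be left alone. Origin at the centre of its underside.
- small_rack: White foam rack with twelve capped tubes, 71 x 92 x 115 mm, on the table to the right. Loose, to be left alone. Origin at the centre of its underside.
- tube_carton: Carton, 90 x 120 x 50 mm, on the table to the right. Loose, to be left alone. Origin at the centre of its underside.

How it is judged (in metres and radians):
On the way, in this order (a step that is already met when the one before it is completed fails the run):
1. the speed selector rests in position six (value of joint speed_selector between 3.0116 and 3.2716 rad and velocity of joint speed_selector between -0.1 and 0.1 rad/s), for 0.2 s.
2. the round start key is pressed down (value of joint start_key above 0.004 m), for 0.02 s.
3. the round start key has come up again (value of joint start_key below 0.001 m), for 0.1 s.
At the end, for the whole second after the job is handed in: The speed selector rests in position six (3.1416 rad, within 0.13 rad), the start key has been pressed at least 4 mm and is up again (within 1 mm), the stop key is up (value of joint speed_selector between 3.0116 and 3.2716 rad and value of joint each of start_key, stop_key below 0.001 m); the robot touches nothing.
It fails at once if the selector runs past position six (value of joint speed_selector above 3.5343 rad).
It fails at once if the start key is pressed while the selector is not at six (value of joint start_key above 0.003 m and not (value of joint speed_selector between 3.0116 and 3.2716 rad)).
It fails at once if the lever is pinched: both its sides are pressed by the fingers at once (contact force between each of ccw_cheek, cw_cheek and the fingers above 1 N).
It fails at once if the stop key is pressed or the timer dial is turned (value of joint stop_key above 0.003 m or distance of timer_rim from where it was at the start of the episode above 0.006 m).
It fails at once if a loose thing is lifted, carried or pushed more than 20 mm (distance of any of vial, tape_roll, marker, specimen_jar, spray_bottle, small_rack, tube_carton from where it was at the start of the episode above 0.02 m).
It also fails if it takes over 51 s, if anything falls off the work surface, if the arm or the gripper's body presses on something with over 40 N, if the wrist force passes 120 N, or if a joint passes its speed limit or range.

## Working session

There is one attempt and no reset: what is moved stays moved. The work goes in short steps, each a Python script; the robot and the scene stay as the last script left them, time stands still between calls to the robot, and variables do not carry over. Pictures are saved under pics/ and viewed, and the job is handed in when it is done.

```bash
ls; mkdir -p pics
python3 - <<'E'
from workcell import *
import cv2
o=get_obs();print(o['time'],o['tcp_pos'],o['tcp_rot'],o['grip_width'])
import pickle
d={}
for n in("scene","side","wrist"):
    c=capture(n);d[n]=c;cv2.imwrite(f"pics/{n}0.png",c['img']);print(n,{k:v for k,v in c.items() if k not in('img','depth')})
pickle.dump((o,d),open('cap0.pkl','wb'))
E
```

```text
pics
0.0 [ 166.44854755 -550.10376446  230.82821089] [[ 2.89567899e-01 -3.39858787e-04  9.57157415e-01]
 [-9.57156845e-01  1.04447637e-03  2.89568097e-01]
 [-1.09814056e-03 -9.99999397e-01 -2.28513366e-05]] 85.38902521627885
scene {'fovy': 48.058945279979156, 'cx': 277.2494232815079, 'cy': 207.78626319435455, 'k1': -0.052196043664647744, 'cam_to_world': array([[-6.43629797e-01, -6.38487438e-01,  4.21988715e-01,
         1.17833094e+03],
       [ 7.65316244e-01, -5.40996089e-01,  3.48732389e-01,
         5.74500396e+02],
       [ 5.63299471e-03,  5.47409375e-01,  8.36846011e-01,
         1.39366868e+03],
       [ 0.00000000e+00,  0.00000000e+00,  0.00000000e+00,
         1.00000000e+00]])}
side {'fovy': 45.399598050691246, 'cx': 272.07404880323935, 'cy': 208.19090695600113, 'k1': -0.010429351618620585, 'cam_to_world': array([[ 9.64970236e-01,  1.80086578e-01, -1.90791164e-01,
         2.52855143e+02],
       [-2.61537436e-01,  6.02773172e-01, -7.53831993e-01,
        -1.04522741e+03],
       [-2.07512284e-02,  7.77324468e-01,  6.28757551e-01,
         9.47115342e+02],
       [ 0.00000000e+00,  0.00000000e+00,  0.00000000e+00,
         1.00000000e+00]])}
wrist {'fovy': 66.25671852439736, 'cx': 275.512374381087, 'cy': 210.79177646620204, 'k1': -0.05070856123995627, 'hand_eye': array([[ 9.99999455e-01,  9.61900381e-04,  4.04762934e-04,
         3.90260614e-01],
       [ 1.37987088e-04,  2.62577272e-01, -9.64910958e-01,
        -1.43249857e+02],
       [-1.03442977e-03,  9.64910489e-01,  2.62576996e-01,
         6.72133459e+01],
       [ 0.00000000e+00,  0.00000000e+00,  0.00000000e+00,
         1.00000000e+00]])}
```

View pics/scene0.png

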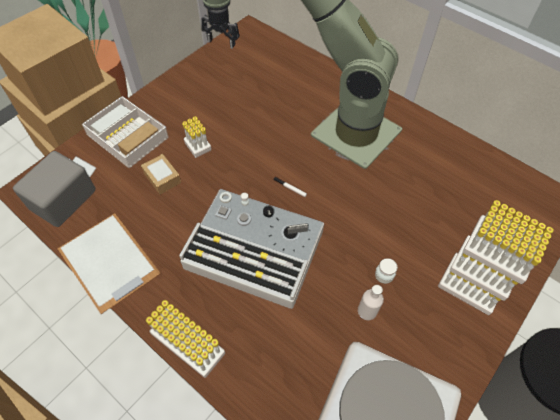

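View pics/side0.png

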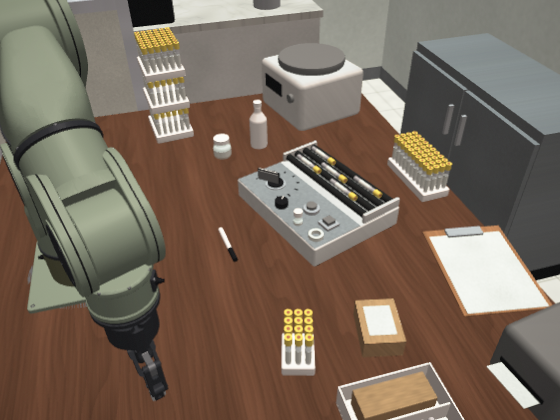

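View pics/wrist0.png

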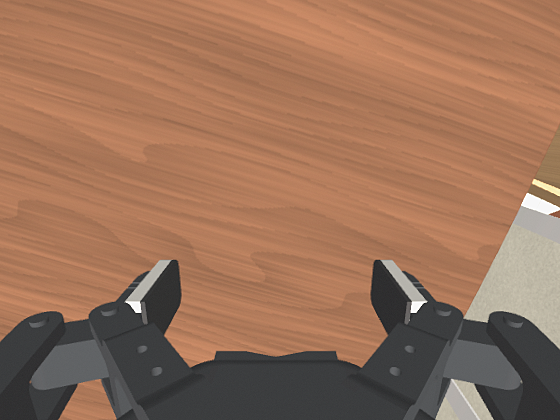

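The scene view shows the mixer at about (255,245) with the selector lever near (297,230). The side view shows the lever near (270,177) and the keys near (312,207) and (329,221). I'll zoom in on both.

```bash
cat > h.py <<'E'
import numpy as np, cv2, pickle
def K(c):
    f=210/np.tan(np.radians(c['fovy'])/2); return np.array([[f,0,c['cx']],[0,f,c['cy']],[0,0,1.]])
D=lambda c: np.array([c['k1'],0,0,0.])
def c2w(c,o=None):
    if 'cam_to_world' in c: return c['cam_to_world']
    T=np.eye(4);T[:3,:3]=o['tcp_rot'];T[:3,3]=o['tcp_pos'];return T@c['hand_eye']
def cast(c,px,z,o=None):
    px=np.asarray(px,float).reshape(-1,1,2)
    n=cv2.undistortPoints(px,K(c),D(c)).reshape(-1,2)
    T=c2w(c,o); d=np.c_[n[:,0],-n[:,1],-np.ones(len(n))]@T[:3,:3].T
    return T[:3,3]+d*((z-T[2,3])/d[:,2])[:,None]
def proj(c,P,o=None):
    T=np.linalg.inv(c2w(c,o)); p=np.atleast_2d(P)@T[:3,:3].T+T[:3,3]
    p=p*[1,-1,-1]
    return cv2.projectPoints(p.reshape(-1,1,3),np.zeros(3),np.zeros(3),K(c),D(c))[0].reshape(-1,2)
E
python3 - <<'E'
from h import *
o,d=pickle.load(open('cap0.pkl','rb'))
for n,(x,y,w,h) in dict(scene=(170,180,160,130),side=(230,135,180,135)).items():
    i=d[n]['img'][y:y+h,x:x+w]; s=800//w if h*(800//w)<=600 else 600//h
    cv2.imwrite(f'pics/{n}0z.png',cv2.resize(i,None,fx=s,fy=s,interpolation=cv2.INTER_CUBIC));print(n,s)
E
```

```text
scene 4
side 4
```

View pics/scene0z.png

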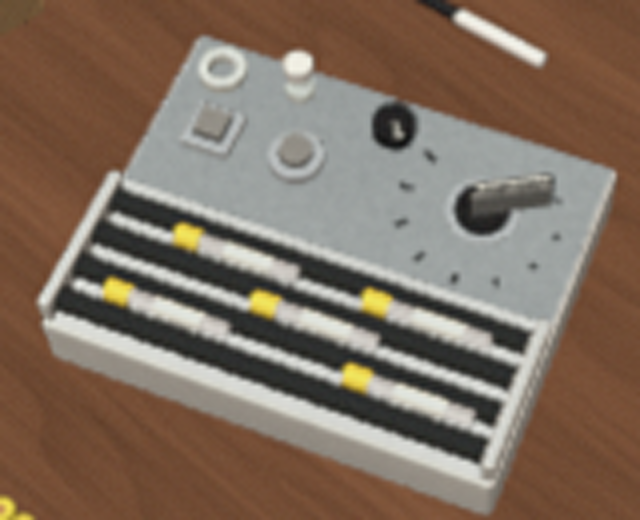

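View pics/side0z.png

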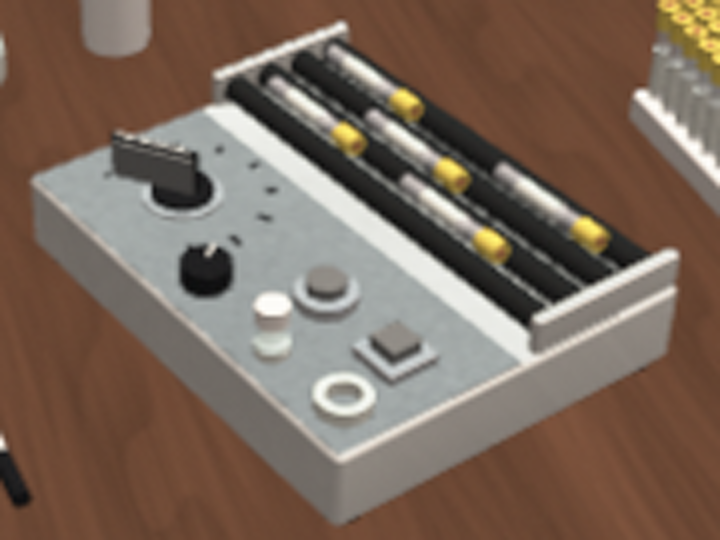

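```bash
cat >> h.py <<'E'
def rigid(A,B):
    A=np.array(A,float);B=np.array(B,float);a=A.mean(0);b=B.mean(0);U,S,V=np.linalg.svd((A-a).T@(B-b))
    R=V.T@np.diag([1,np.linalg.det(V.T@U.T)])@U.T; return R,b-R@a
def tick(k):
    a=np.radians(120-30*k); r=61+(4+10*k/8)/2; return [-70+r*np.cos(a),100+r*np.sin(a)]
E
python3 - <<'E'
from h import *
o,d=pickle.load(open('cap0.pkl','rb'))
fe={'scene':((170,180),[((200,38),(-150,-190),70),((615,172),(-150,190),70),((296,150),(-60,-60),92),((211,121),(-60,-135),91)]+[(p,tick(k),70) for k,p in {8:(430,156),7:(405,186),6:(401,222),5:(418,257),4:(455,278),3:(496,282),2:(533,266),1:(557,237)}.items()]),
'side':((230,135),[((340,462),(-150,-190),70),((33,182),(-150,190),70),((325,278),(-60,-60),92),((397,337),(-60,-135),91)]+[(p,tick(k),70) for k,p in {3:(220,148),4:(255,165),5:(272,190),6:(265,217),7:(237,239)}.items()])}
for n,(off,L) in fe.items():
    W=[cast(d[n],(p[0]/4-.375+off[0],p[1]/4-.375+off[1]),z)[0,:2] for p,m,z in L]
    R,t=rigid([m for _,m,_ in L],W); 
    print(n,t,np.degrees(np.arctan2(R[1,0],R[0,0])))
    print(np.round([ (R.T@(w-t))-m for w,(p,m,z) in zip(W,L)],1).tolist())
    top={'scene':[(472,188),(550,177)],'side':[(115,135),(195,158)]}[n]
    w=[R.T@(cast(d[n],(p[0]/4-.375+off[0],p[1]/4-.375+off[1]),111)[0,:2]-t)-[-70,100] for p in top]
    print('lever',w, np.degrees(np.arctan2(*(w[1]-w[0])[::-1])))
E
```

```text
scene [657.16777563  46.35690519] 19.314809432714522
[[3.3, 3.5], [4.4, -1.2], [0.9, 1.8], [-0.6, 0.1], [-1.6, -0.1], [-1.3, -0.4], [-1.8, -0.8], [-0.5, -1.1], [-1.5, 0.0], [-0.5, -0.8], [-0.5, -1.2], [-0.4, 0.2]]
lever [array([ 4.32721804, -8.42854389]), array([-27.45005929,  46.09932722])] 120.2324040347299
side [657.72625897  43.26405927] 19.30167615309661
[[-1.3, 0.1], [-0.4, -8.8], [-2.3, 0.7], [-1.6, -0.3], [2.1, 2.4], [1.1, 1.0], [0.5, 0.9], [0.3, 1.9], [1.7, 2.1]]
lever [array([-28.39730898,  45.85635961]), array([  2.24699904, -12.86881058])] -62.44328596755161
```

Both views agree within about 3 mm: the mixer is at (657,45) with yaw 19.3°, and the lever is at 120°, which is position 0. Next I'll shut the fingers and look closer from above with the wrist camera.

```bash
cat >> h.py <<'E'
def Rt(th):  # tool x heading th (deg), y down
    a=np.radians(th); x=np.array([np.cos(a),np.sin(a),0]); y=np.array([0,0,-1.]); return np.c_[x,y,np.cross(x,y)]
E
python3 - <<'E'
from h import *
from workcell import *
for th in range(-180,181,30):
    q=solve_ik([558,117,85],Rt(th)); q2=solve_ik([558,110,300],Rt(th)); print(th,None if q is None else np.round(q,2), q2 is not None)
E
```

```text
-180 [-0.58  1.01  0.67  1.66 -0.85  0.78 -2.64] True
-150 [-0.54  0.98  0.57  1.66 -0.75  0.73 -2.2 ] True
-120 [-0.48  0.95  0.44  1.66 -0.6   0.67 -1.81] True
-90 [-0.41  0.93  0.3   1.66 -0.42  0.62 -1.45] True
-60 [-0.34  0.91  0.16  1.66 -0.23  0.59 -1.1 ] True
-30 [-0.27  0.9   0.02  1.65 -0.03  0.59 -0.76] True
0 [-0.2   0.9  -0.12  1.65  0.16  0.6  -0.41] True
30 [-0.13  0.91 -0.26  1.65  0.35  0.63 -0.06] True
60 [-0.05  0.93 -0.42  1.65  0.54  0.68  0.3 ] True
90 [ 0.03  0.96 -0.59  1.64  0.71  0.77  0.67] True
120 [ 0.16  1.05 -0.91  1.64  0.98  0.97  0.99] True
150 [ 0.28  1.24 -1.35  1.63  1.25  1.34  1.34] True
180 [-0.58  1.01  0.67  1.66 -0.85  0.78 -2.64] True
```

Run:
```python
from h import *
from workcell import *
gripper_to(0,20)
goto([560,95,260],Rt(20))
o=get_obs();c=capture('wrist');print(o['time'],o['tcp_pos'],o['grip_width'],o['wrist_force'])
pickle.dump((o,c),open('cap1.pkl','wb'));cv2.imwrite('pics/wrist1.png',c['img'])
```

```text
3.5917 [560.15316     94.16802425 259.94346899] 0.33880542517173484 [-0.44123478  0.28544841 -0.05125346]
```

View pics/wrist1.png

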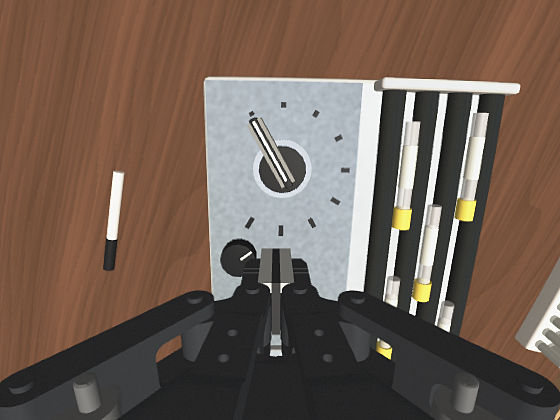

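The wrist view shows all nine ticks clearly, from 0 at (252,114) to 8 at (249,223), with the lever on tick 0 and the shut fingertip at about (276,255). I'll refine the axis from the tick centroids.

Run:
```python
from h import *
o,c=pickle.load(open('cap1.pkl','rb'))
g=cv2.cvtColor(c['img'],cv2.COLOR_BGR2GRAY)
m=(g<100).astype(np.uint8)
n,l,s,ce=cv2.connectedComponentsWithStats(m)
P=[(252,114),(283,105),(315,114),(338,138),(345,170),(335,201),(311,223),(280,231),(249,223)]
A=[];B=[]
for k,p in enumerate(P):
    b=[i for i in range(1,n) if s[i,4]<200 and np.hypot(*(ce[i]-p))<6]
    if len(b)==1: A.append(tick(k));B.append(cast(c,ce[b[0]],70,o)[0,:2]);print(k,ce[b[0]],s[b[0],4])
R,t=rigid(A,B);yaw=np.degrees(np.arctan2(R[1,0],R[0,0]))
ax=R@[-70,100]+t
print('mixer',t,yaw,'axis',ax,'start',R@[-60,-60]+t)
print(np.round([R.T@(b-t)-a for a,b in zip(A,B)],1).tolist())
print('tcp px',proj(c,o['tcp_pos'],o), 'tip ±', [proj(c,o['tcp_pos']+o['tcp_rot']@np.array(v),o) for v in ([10,0,0],[0,0,11],[0,0,-11])])
# lever white line on top z=111
line=[(256,124),(289,181)]
w=[R.T@(cast(c,p,111,o)[0,:2]-ax) for p in line];print(w,np.degrees(np.arctan2(*(w[0]-w[1])[::-1])))
z=cv2.resize(c['img'][90:290,180:380],None,fx=3,fy=3,interpolation=cv2.INTER_CUBIC);cv2.imwrite('pics/w1z.png',z)
```

```text
0 [251.   113.25] 16
1 [283. 104.] 25
2 [315.42307692 113.30769231] 26
3 [337.92307692 137.61538462] 26
4 [344.57142857 169.71428571] 28
5 [335.02857143 200.82857143] 35
6 [311.51282051 222.25641026] 39
7 [280.5 230.5] 40
8 [249.2 222.5] 50
mixer [658.71107637  44.11711913] 18.938364486002563 axis [560.04521529 115.98538651] start [621.43203091 -32.10802613]
[[-0.3, 0.2], [-0.1, 0.5], [0.2, 0.2], [0.1, 0.1], [-0.1, -0.1], [0.2, -0.4], [0.1, 0.0], [0.0, -0.3], [-0.1, -0.2]]
tcp px [[274.17751358 264.72886461]] tip ± [array([[294.8214959, 264.6915439]]), array([[274.12696933, 243.45465352]]), array([[274.2266695, 285.1575259]])]
[array([-24.43496675,  44.58763176]), array([ 5.93305747, -5.72863667])] 121.11278102447743
```

View pics/w1z.png

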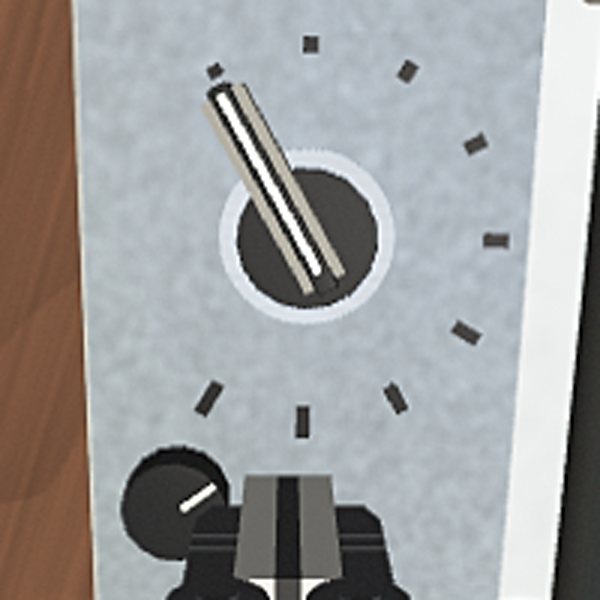

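The tick fit residuals are under 0.6 mm, putting the axis at (560,116) and the start key at (621,-32). I'll come down on the counter-clockwise side and feel for the lever.

```bash
cat >> h.py <<'E'
AX=np.array([560.05,115.99]); YAW=18.94; START=np.array([621.43,-32.11])
def pose(pos,lat,r=40,z=85):
    """pos = lever position (0..8), lat = tcp offset on ccw side"""
    ph=YAW+120-30*pos; a=np.radians(ph)
    p=AX+r*np.array([np.cos(a),np.sin(a)])+lat*np.array([-np.sin(a),np.cos(a)])
    return [p[0],p[1],z],Rt(ph-90)
def latof(xy,pos):
    a=np.radians(YAW+120-30*pos); return (np.asarray(xy)[:2]-AX)@np.array([-np.sin(a),np.cos(a)])
E
python3 - <<'E'
from h import *
from workcell import *
p,R=pose(0,36,z=160);goto(p,R)
p,R=pose(0,36);print(movel(p,R,velocity=120,until_force=6))
o=get_obs();print(o['time'],o['tcp_pos'],o['wrist_force'],latof(o['tcp_pos'],0))
dwell(.2)
p,R=pose(0,10);print(movel(p,velocity=20,until_force=1.3))
o=get_obs();print(o['time'],o['tcp_pos'],o['wrist_force'],latof(o['tcp_pos'],0))
c=capture('wrist');cv2.imwrite('pics/wrist2.png',c['img'])
E
```

```text
False
4.95 [506.70584189 115.19158367  85.71466994] [0.06071666 0.4290115  0.01588645] 35.64108045649525
True
5.9583 [516.21840771 126.87270681  84.67674018] [-0.94909535 -1.62511761  1.06978485] 20.584935614869526
```

View pics/wrist2.png

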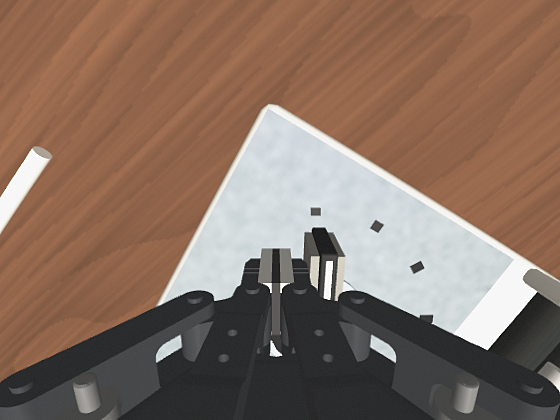

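The finger is against the lever's counter-clockwise side at (308,265), with contact at a lateral offset of 20.6 mm. Now the first click.

```bash
cat >> h.py <<'E'
def see(tag):
    from workcell import get_obs,capture
    o=get_obs();c=capture('scene');z=cv2.resize(c['img'][205:265,255:335],None,fx=5,fy=5,interpolation=cv2.INTER_CUBIC)
    w=capture('wrist')['img']; z=cv2.resize(z,(400,300)); cv2.imwrite(f'pics/{tag}.png',np.hstack([z,cv2.resize(w,(400,300))]))
    print(tag,round(o['time'],2),np.round(o['tcp_pos'],1),np.round(o['wrist_force'],2))
E
python3 - <<'E'
from h import *
from workcell import *
for s in (.25,.5,.75):
    p,R=pose(s,20.5);movel(p,R,velocity=30)
    o=get_obs();print(round(o['time'],2),o['tcp_pos'].round(1),latof(o['tcp_pos'],s).round(1),o['wrist_force'].round(2))
dwell(.15);see('k1')
E
```

```text
6.37 [518.1 132.4  84.9] 20.6 [-1.01 -0.41  0.13]
6.72 [520.7 137.6  85. ] 20.6 [-0.7  -1.41 -0.17]
7.07 [523.8 142.4  85. ] 20.7 [ 0.01 -0.39  0.17]
k1 7.22 [523.8 142.4  85. ] [ 0.14 -0.57  0.14]
```

View pics/k1.png

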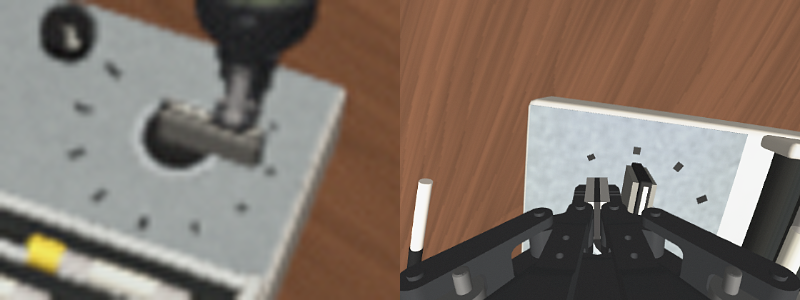

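The lever has snapped to tick 1 (wrist tile, ticks near (591,157) and (637,151)) and there is now a gap to the finger. Now clicks 2 and 3.

Run:
```python
from h import *
from workcell import *
for k in (1,2):
  for s in (.25,.5,.75):
    p,R=pose(k+s,20.5);movel(p,R,velocity=30)
    o=get_obs();print(round(o['time'],2),latof(o['tcp_pos'],k+s).round(1),o['wrist_force'].round(2))
  dwell(.15)
see('k3')
```

```text
7.86 20.7 [-0.18  0.77  0.14]
8.21 20.6 [-0.52  0.03  0.15]
8.56 20.7 [-0.12 -0.29 -0.16]
9.25 20.7 [-0.2   1.63 -0.02]
9.6 20.6 [ 0.09 -0.24 -0.55]
9.95 20.7 [ 0.1  -0.6  -0.23]
k3 10.1 [564.9 160.6  85. ] [-0.93  0.4   0.38]
```

View pics/k3.png

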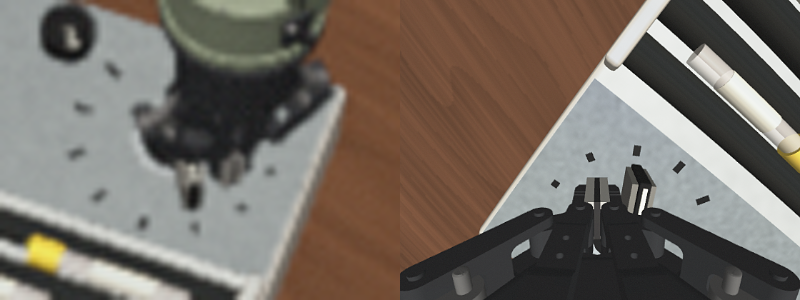

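The relative view is the same as after click 1, with the tick at (637,151) just behind the lever's end, so the lever rests at 3. Now 4 and 5.

Run:
```python
from h import *
from workcell import *
for k in (3,4):
  for s in (.25,.5,.75):
    p,R=pose(k+s,20.5);movel(p,R,velocity=30)
    o=get_obs();print(round(o['time'],2),latof(o['tcp_pos'],k+s).round(1),o['wrist_force'].round(2))
  dwell(.15)
see('k5')
```

```text
10.74 20.7 [-1.26  0.78 -0.76]
11.09 20.6 [-0.93 -0.61  0.46]
11.44 20.7 [-0.9  -0.39 -0.12]
12.13 20.7 [-0.15  0.88  0.09]
12.48 20.6 [-0.32 -0.34 -0.17]
12.83 20.7 [-0.06 -0.11  0.19]
k5 12.98 [601.1 134.2  85. ] [-0.26  0.79 -0.34]
```

View pics/k5.png

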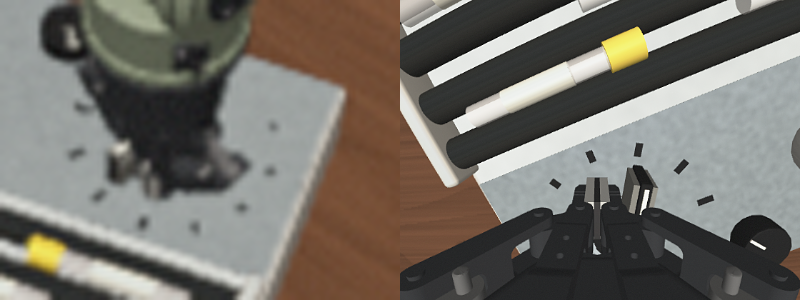

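The lever is at 5: the ticks to its right at (681,167) and (705,200) are 6 and 7, and the dial is clear at (760,240). Now the last click, then I'll back off, rise and check.

Run:
```python
from h import *
from workcell import *
for s in (.25,.5,.72):
    p,R=pose(5+s,20.5);movel(p,R,velocity=25)
dwell(.15);see('k6')
p,R=pose(5.72,32);movel(p,R,velocity=60)
p,R=pose(5.72,32,z=200);movel(p,R,velocity=150)
goto([590,60,260],Rt(20))
o=get_obs();c=capture('wrist');print(o['time']);pickle.dump((o,c),open('cap3.pkl','wb'));cv2.imwrite('pics/wrist3.png',c['img'])
```

```text
k6 14.59 [604.8 111.9  85. ] [ 0.03 -0.1   0.19]
17.8333
```

View pics/wrist3.png

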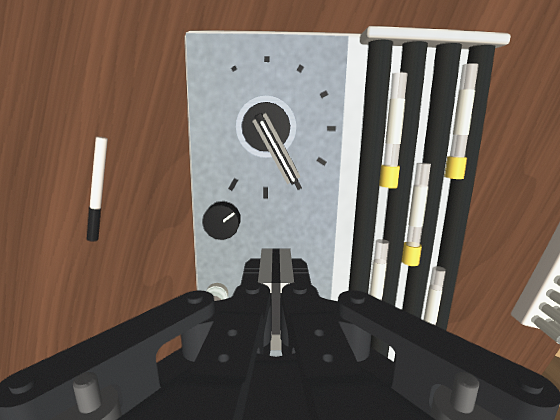

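The lever lies over tick 6: ticks 0–5 are visible on its counter-clockwise side and 7 and 8 at (265,193) and (233,184). Next is the start key, after a quick position check from above it.

Run:
```python
from h import *
from workcell import *
x,y=START
# view of key: put it ahead of fingers, in camera's centre
R=Rt(20); zax=R[:,2]
p=START-45*zax[:2]
goto([p[0],p[1],220],R)
o=get_obs();c=capture('wrist');pickle.dump((o,c),open('cap4.pkl','wb'))
print(o['time'],proj(c,[x,y,92],o))
cv2.imwrite('pics/wrist4.png',c['img'])
```

```text
18.525 [[274.65824312 149.3119721 ]]
```

View pics/wrist4.png

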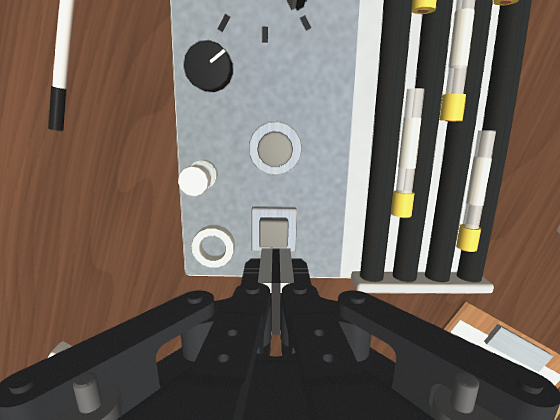

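The round key's centre at (275,150) matches the prediction of (274.7,149.3). Press it.

Run:
```python
from h import *
from workcell import *
x,y=START;R=Rt(20)
goto([x,y,130],R);dwell(.2);f0=get_obs()['wrist_force'][2]
movel([x,y,97],R,velocity=60)
for z in (93,91,89,87,85.5):
    hit=movel([x,y,z],R,velocity=20,until_force=10)
    o=get_obs();print(z,hit,o['tcp_pos'].round(1),(o['wrist_force'][2]-f0).round(2))
    if hit: break
dwell(.15);o=get_obs();print(o['tcp_pos'].round(1),(o['wrist_force'][2]-f0).round(2))
```

```text
93 False [621.4 -32.1  93. ] -0.8
91 False [621.6 -32.1  91.1] 1.37
89 False [621.5 -32.1  89. ] 2.55
87 False [621.5 -32.1  87. ] 3.18
85.5 False [621.6 -32.1  86. ] 10.23
[621.6 -32.1  86. ] 11.08
```

The force bottomed out at 11 N with z = 86.0, about 6 mm below the key's 92 mm rest height, so the key is fully down. Now release and check.

Run:
```python
from h import *
from workcell import *
x,y=START;R=Rt(20)
movel([x,y,150],R,velocity=80)
p=START-20*R[:2,2]
goto([p[0],p[1],290],R);dwell(.3)
o=get_obs();c=capture('wrist');print(o['time'],o['wrist_force']);cv2.imwrite('pics/wrist5.png',c['img'])
s=capture('side');cv2.imwrite('pics/side5z.png',cv2.resize(s['img'][135:270,230:410],None,fx=4,fy=4))
d=s['depth'];n=np.argwhere(d>0)
# key top height from side depth
uv=proj(s,[x,y,92])[0]
for q in (uv,proj(s,[x,y,86])[0]):
    u,v=np.round(q).astype(int);n=cv2.undistortPoints(np.array([[[u,v]]],float),K(s),D(s))[0,0]
    print((c2w(s)@np.r_[np.array([n[0],-n[1],-1])*d[v,u],1])[:3].round(1))
```

```text
23.3417 [-0.80305263 -0.11942652  0.27781228]
[622.1 -32.4  90.9]
[620.7 -36.5  90.9]
```

View pics/wrist5.png

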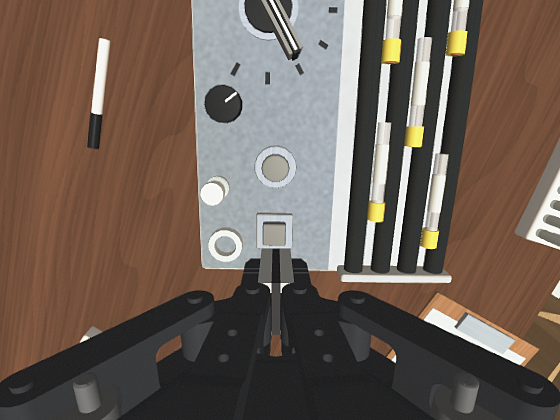

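View pics/side5z.png

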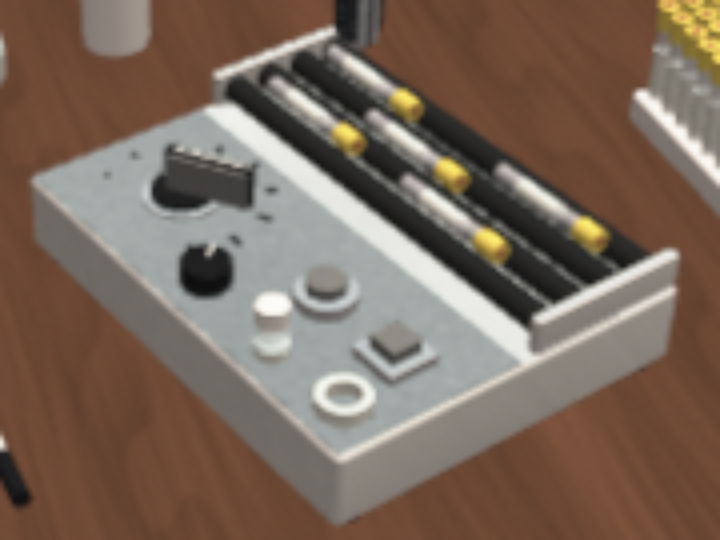

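The lever points at tick 6, which shows at (299,69) just past its end. The start key is up, with its top measured at 91 mm, and the dial, stop key, vial and tape look unmoved.

```bash
python3 -c "
from workcell import *
print(sign_off(), get_obs()['time'])"
```

```text
the job is handed in; nothing more can be done
the job is handed in; nothing more can be done
```

I pushed the speed selector from position 0 to position six one click at a time, then pressed the round start key fully down and let it come up. The job is handed in, at about 23.4 s of the 51 s allowed; `sign_off` gives no verdict.

- **Lever:** I pushed only on its counter-clockwise side, with the shut fingers as one fingertip. The pictures after clicks 1, 3 and 5 showed it resting on those ticks, and the final ones show it on tick six.
- **Start key:** It went down about 6 mm, and the force rose to 11 N at the bottom. Afterwards the side camera put its top at 91 mm; it should be 92 mm when up, and the calibration is good to about 2 mm.
- **Other things:** By eye, the timer dial, stop key, vial, tape roll and marker look unmoved. I did not measure them, and I did not check the things on the table to the left and right again after the start, but the arm worked only over the mixer. The arm ended clear above the deck, with under 1 N on the wrist.
- **Disagreement:** The first estimates of the mixer's position from the two fixed cameras differed by about 3 mm. I used the wrist camera's fit to the nine ticks instead, which agreed to within 0.6 mm.

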